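# Thread the spindle through a label-roll stand

## Robot

A 6-joint arm with a two-finger parallel gripper is mounted at the origin on a cart in front of the work surface, level with it; the furniture and walls round the work are solid. World frame = base frame: x ahead of the robot, y to its left, z up, the work surface at z = 0. Lengths are in m, angles in rad, forces in N, time in s.
With the tool pointing down it reaches from about 0.35 to 0.8 m from the base axis. Payload 7.3 kg.
Tool frame: the origin (TCP) lies at the very end of the fingers, on their centre line; the grasp point (between the pads) lies 19 mm behind it; z points along the fingers, y is the line along which they close (so a half turn about z gives the same grasp; the last joint's range is limited). The gripper opens to 85 mm and grips with 20 to 120 N. Pads are 22 mm wide; open, the fingers measure 114 mm over their backs; the gripper's body (76 mm by 85 mm) begins 54 mm behind the grasp point. The pads swing forward as they close: fully open they stand 13 mm farther back than shut.
Start: joints at [-1.341, 0.342, 1.524, -0, 1.275, -0.146], TCP at [0.193, -0.488, 0.231] pointing down, gripper open.
Joint ranges: [-2.53, 2.53], [-0.77, 2.02], [0.04, 2.7], [-1, 4.14], [0.28, 2.66], [-3.11, 3.11]. Speed limits (rad/s): [2.57, 2.57, 3.14, 3.14, 3.14, 3.14].

## Interface

Orientations are given as a unit quaternion [x, y, z, w].
In Python, from workcell import telemetry, optics, job gives the robot as it stands.
- The arm moves only by the tool arm_command, never from a script. Its argument "motion" is one flat list of numbers, 4 for each row, row after row: the shift along the tool's x, y, z in m, then the turn about the tool's z in rad. In form: [tx, ty, tz, turn, tx, ty, tz, turn, ...]. A call has 1 to 12 rows; each row is the pose to reach, as a shift and turn from the pose commanded when the call began, along the tool's axes at that moment; what a row does not reach only later rows make up. A row lasts 1/12 s, in which the tool goes at most 41.7 mm and 7.16 degrees, less where a joint would pass 70% of its speed; a pose out of reach is approached as far as the arm can. A call with a gripper value outside its range is refused whole. "gripper" is the opening, from 0 (shut) to 1 (fully open), set as the call begins (left out, the last holds). The fingers move at their own pace and stop on an object; the grip force is fixed at half the most. Time passes only in rows, so rows that repeat a pose let the fingers close. It gives the time, the measured TCP pose, the force, the opening and the grip force at its end, in the units of the state.
- telemetry.read_state(): the state, without advancing time (a new reading comes with each control period).
- optics.read_camera(name): name is "scene" or "top" or "wrist"; returns a dict with "pixels" (480x640x3 uint8, red, green, blue), "mtx" (3x3 intrinsics, pixels), "R" (3x3) and "t" (3): a world point X has camera coordinates R X + t. Camera axes: x right, y down, z forward; pixel columns grow to the right and rows downward; lengths in m; the calibration is good to about 2 mm. A picture is of the moment at which its call begins. There is no depth.
- job.sign_off(): hands the job in; it is judged then, once.
The state is a dict: "t": time; "joint_positions": joint angles; "joint_vel": joint speeds; "joint_torque": joint torques, N m; "position": TCP position; "eef_rot": TCP orientation; "ft_force": force on the tool from outside, world axes, zero at the start; "torque": the same for the moment, N m; "opening": finger opening in m; "grip_force": force on a finger pad.
Only numpy, scipy, OpenCV 4.12 (cv2) and the standard library are available. Lean on these libraries where they do the work, as an engineer would, in place of code of your own. Each camera call takes 0.05 s, during which the arm holds its last target. There are 200 camera calls.

## Task

Lift the orange-handled spindle out of the white parts tray and slide its steel shaft through the label-roll stand, in at the brass bushing that faces the robot, through the roll's core and out through the bushing of the far post, until the handle is within about a centimetre of the near bushing. Thread it gently, without forcing it against the stand, and leave the tube, the red-capped bottle and the timer where they are. Finish with the spindle still gripped by its handle and held still there, as someone will then fit its end clip: do not let go.

Things in the scene. Friction and masses are not known exactly. Their poses are not given: they have to be found in the camera images.
- spindle_handle (a point): Centre of the spindle's orange handle block, on the shaft axis: 50 mm long (x), 18 thick (y; grip across this), 44 high (z). A round steel shaft, 12 mm thick, runs from its front face 100 mm along +x. About 90 g, centre of mass 20 mm ahead of this point. At the start it lies level, pointing away from the robot, the handle standing on the tray floor, this point 22 mm above it.
- spindle_tip (a point): Centre of the shaft's free end, 125 mm along +x from spindle_handle. The last 8 mm taper from 12 mm to 5.6 mm diameter.
- tray_floor (a point): Centre of the inner floor of the fixed white tray, 4 mm above the bench. Tray 200 (x) by 124 (y) mm, walls 4 mm thick, 30 mm high. At the start the handle's centre is about 45 mm toward -x of here; a black foam rest, 16 by 70 mm, its top 28.5 mm above the bench, stands 45 mm toward +x and carries the shaft in a 16 mm wide notch.
- stand: Fixed label-roll stand: grey base 110 (x) by 90 (y) by 10 mm, two blue posts 12 mm thick, 36 wide, 76 high. Origin: centre of the underside; +x along the bores from the near post to the far one, z up. A white label roll, 76 mm diameter, 30 wide, top 86 mm above the bench, is fixed between the posts; the shaft passes through its open core with 3 mm or more to spare.
- bore_near (a point): Centre of the mouth of the near bushing, on the outer face of its 3 mm brass flange, 38 mm toward -x of the stand's middle, 58 mm above the bench. Axes as the stand. The bore is a level round hole, 16 mm diameter, 15 mm deep, open at both ends; the shaft goes in here along +x.
- bore_far (a point): Centre of the outer face of the far bushing's brass flange, 76 mm along +x from bore_near, at the same height; same 16 mm bore, 15 mm deep, on the same axis. The shaft's tip comes out here. Axes as the stand.
- tube_mid (a point): Middle of a loose, upright 50 ml tube with a blue cap, 34 mm wide, 115 mm high. Bystander. Behind it and to the right of the tray a tall fixed grey machine (over 0.5 m) fills the bench beyond x = 0.5 m right of y = -0.05 m: swing the arm round it.
- red_bottle_mid (a point): Middle of a loose, upright clear bottle with a red cap, 50 mm wide, 117 mm high. Bystander.
- timer_mid (a point): Middle of a loose digital timer lying flat, 92 by 92 by 16 mm. Bystander.

How it is judged:
By the outcome, as a careful person would: the job done as asked, in the order asked, and still so for the second after the job is handed in, while the arm keeps its last pose, push and grip.
It also fails if it takes over 48 s, if anything falls off the work surface, if the arm or the gripper's body presses on something with over 40 N, if the wrist force passes 120 N, or if a joint passes its speed limit or range.

## Working session

There is one attempt and no reset: what is moved stays moved. The work goes in short steps, Python scripts to look and compute and a tool call to move; the robot and the scene stay as the last step left them, time stands still between calls to the robot, and variables do not carry over. Pictures are saved under pics/ and viewed, at most 10 in all, crops included, and the job is handed in when it is done.

Besides the shell and the picture viewer there is one more tool, called after "Emit:" by a JSON object that holds its "method" and its "body", one argument or row to a line. arm_command: Moves the arm, as the interface text tells. Its arguments: {"type":"object","properties":{"motion":{"type":"array"},"gripper":{"type":"number"}},"required":["motion"]}

```bash
mkdir -p pics; cat > h.py <<'E'
import numpy as np, cv2
from workcell import telemetry, optics, job
def cam(n,f=None):
    c=optics.read_camera(n)
    if f: cv2.imwrite('pics/'+f,cv2.cvtColor(c['pixels'],cv2.COLOR_RGB2BGR))
    return c
def ray(c,u,v):
    R,t=np.array(c['R']),np.array(c['t'])
    return -R.T@t, R.T@np.linalg.inv(c['mtx'])@[u,v,1]
def plane(c,u,v,z):
    o,d=ray(c,u,v); return o+d*(z-o[2])/d[2]
def proj(c,X):
    p=np.array(c['mtx'])@(np.array(c['R'])@X+np.array(c['t'])); return p[:2]/p[2]
E
python3 - <<'E'
from h import *
import pickle
d={n:cam(n,n+'0.png') for n in('scene','top')}
pickle.dump(d,open('c0.pkl','wb'))
for n in d: print(n,ray(d[n],320,240))
print(telemetry.read_state())
a=np.hstack([d['scene']['pixels'],d['top']['pixels']])
E
```

```text
scene (array([-0.08471659,  0.65445709,  0.55598947]), array([ 0.70342348, -0.44954672, -0.55062633]))
top (array([0.28719665, 0.24900608, 1.20119673]), array([ 0.1605718 , -0.00563   , -0.98739786]))
{'t': 0.1, 'joint_positions': array([-1.34100864e+00,  3.42613810e-01,  1.52489545e+00,  1.14267167e-05,
        1.27542187e+00, -1.46018241e-01]), 'joint_vel': array([-4.95205349e-04, -1.24272252e-03, -5.21355386e-03,  6.54218124e-04,
       -1.59896516e-03, -6.73902007e-05]), 'joint_torque': array([ 2.77572814e-03, -4.34443653e+01, -2.46491593e+01,  9.85446178e-06,
        4.65660298e-03,  3.99690990e-06]), 'position': array([ 0.19262078, -0.48800931,  0.23072492]), 'eef_rot': array([ 9.82398211e-01,  1.86797503e-01, -2.25628219e-05, -6.68884493e-04]), 'ft_force': array([ 0.04047546, -0.15248691,  0.12727248]), 'torque': array([-0.01979768, -0.01116096,  0.06298339]), 'grip_force': 0.0, 'opening': 0.08533133707300523}
```

View pics/scene0.png

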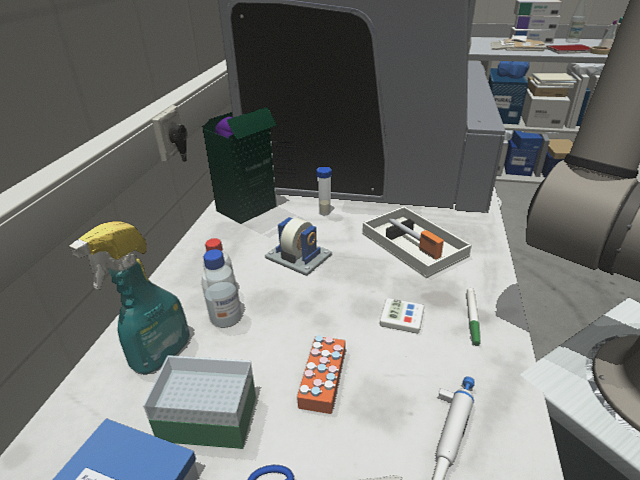

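View pics/top0.png

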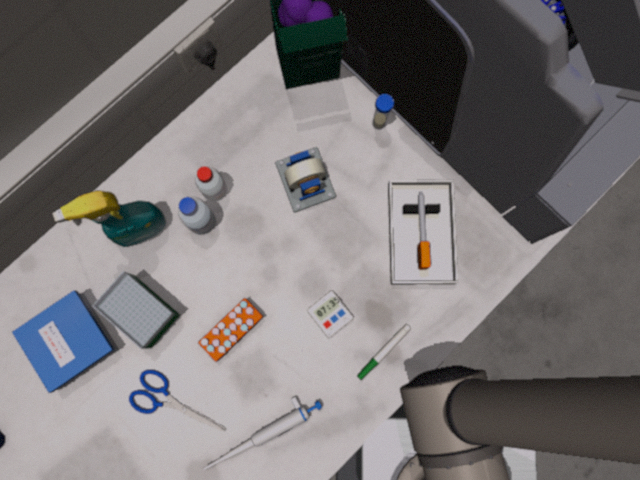

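The scene view shows the tray at about (415,240), the handle at (430,243), the stand at (298,245) and the timer at (403,315). In the top view the handle is at (425,254), the tip at (421,194), the stand at (305,180), the tube at (383,108), the red bottle at (207,180) and the timer at (330,313).

```bash
python3 - <<'E'
from h import *
import pickle
d=pickle.load(open('c0.pkl','rb'))
t,s=d['top'],d['scene']
def comp(c,lo,hi,x0,x1,y0,y1):
    hsv=cv2.cvtColor(c['pixels'],cv2.COLOR_RGB2HSV); m=cv2.inRange(hsv,lo,hi); k=np.zeros_like(m);k[y0:y1,x0:x1]=1; m*=k
    n,l,st,ce=cv2.connectedComponentsWithStats(m)
    return [( (l==i).astype(np.uint8),st[i],ce[i]) for i in np.argsort(-st[:,4]) if i and st[i,4]>8]
for c,b in((t,(400,450,230,280)),(s,(410,450,225,265))):
    m,st,ce=comp(c,(3,150,80),(20,255,255),*b)[0]; print('handle',st,ce,cv2.minAreaRect(np.argwhere(m)[:,::-1].astype(np.float32)),plane(c,*ce,.048))
for m,st,ce in comp(t,(100,120,40),(125,255,255),270,340,140,215): print('blue',st,ce,plane(t,*ce,.086),)
print('tip',plane(t,421,193,.026),'tray corners',[plane(t,u,v,.03) .round(3)for u,v in((389,182),(453,181),(455,284),(390,283))])
a=t['pixels'][135:220,265:350]; b=s['pixels'][205:280,255:340]; e=t['pixels'][175:290,380:465]
o=np.hstack([cv2.resize(x,(390,480),interpolation=cv2.INTER_CUBIC) for x in (a,b)])
cv2.imwrite('pics/crop.png',o[:,:,::-1])
E
```

```text
handle [420 242  10  27 245] [424.54693878 254.72244898] ((424.5, 255.0), (26.0, 9.0), 90.0) [0.44984224 0.04704207 0.048     ]
handle [421 230  23  13 117] [432.21367521 236.37606838] ((432.0128173828125, 236.47264099121094), (22.896228790283203, 6.645342826843262), 25.016895294189453) [0.44536642 0.04632518 0.048     ]
blue [300 178  24  22 209] [310.25837321 187.66507177] [0.56578016 0.26189515 0.086     ]
blue [287 151  24  15 142] [298.93661972 157.14084507] [0.62378481 0.28388191 0.086     ]
tip [0.57344256 0.04791455 0.026     ] tray corners [array([0.593, 0.11 , 0.03 ]), array([ 0.597, -0.014,  0.03 ]), array([ 0.398, -0.012,  0.03 ]), array([0.398, 0.11 , 0.03 ])]
```

View pics/crop.png

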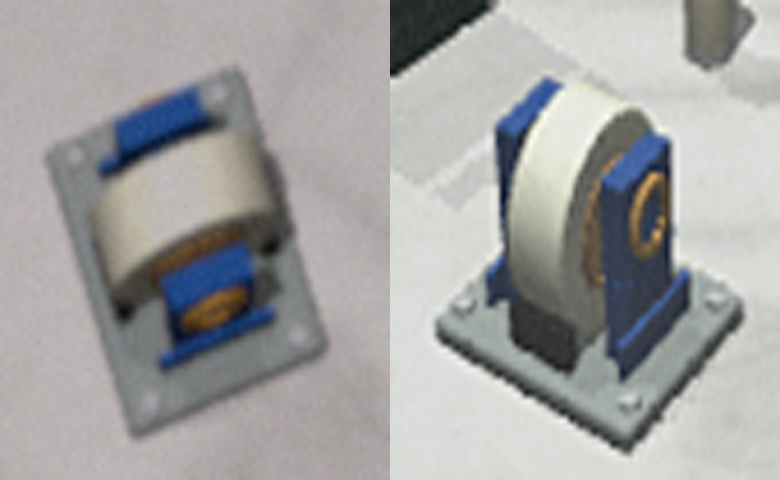

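The crop shows the stand's base corners (top crop) at about (48,155), (238,68), (327,350) and (138,437). The near bushing is at about (650,215) in the scene crop and (212,305) in the top crop.

```bash
python3 - <<'E'
from h import *
import pickle
d=pickle.load(open('c0.pkl','rb'))
t,s=d['top'],d['scene']
T=lambda u,v:(u*85/390+265-.5,v*85/480+135-.5)
S=lambda u,v:((u-390)*85/390+255-.5,v*75/480+205-.5)
P=np.array([plane(t,*T(*p),.01) for p in((48,155),(238,68),(327,350),(138,437))]); print(P.round(4),P.mean(0))
e=lambda a,b:(np.linalg.norm(P[a]-P[b]),np.degrees(np.arctan2(*(P[a]-P[b])[[1,0]])))
print(e(0,3),e(1,2),e(0,1),e(3,2))
Q=np.array([plane(s,*S(*p),.01) for p in((436,325),(625,445),(743,300))]);print(Q.round(4)); print((Q[0]+Q[2])/2,np.linalg.norm(Q[1]-Q[0]),np.linalg.norm(Q[1]-Q[2]),np.degrees(np.arctan2(*(Q[0]-Q[1])[[1,0]])))
# bushing triangulation & plane
print(plane(s,*S(651,215),.058),plane(t,*T(212,303),.058))
for n,c,u,v,z in(('tube',t,384,103,.115),('red',t,205,174,.117),('timer',t,330,313,.016)):print(n,plane(c,u,v,z))
# orange brass in scene
hsv=cv2.cvtColor(s['pixels'],cv2.COLOR_RGB2HSV);m=cv2.inRange(hsv,(8,100,60),(25,255,255));m[:,:302]=0;m[:225]=0;m[255:]=0;m[:,325:]=0
p=np.argwhere(m)[:,::-1].astype(np.float32);print(len(p),p.min(0),p.max(0),cv2.fitEllipse(cv2.convexHull(p[p[:,0]>304])))
E
```

```text
[[0.6361 0.3335 0.01  ]
 [0.6692 0.252  0.01  ]
 [0.5678 0.2125 0.01  ]
 [0.5357 0.2925 0.01  ]] [0.6021804  0.27263873 0.01      ]
(np.float64(0.10844162349259658), np.float64(22.203126246000696)) (np.float64(0.10885036185937359), np.float64(21.28726742793222)) (np.float64(0.08798493586836657), np.float64(112.09309225227189)) (np.float64(0.08624674452760825), np.float64(111.82857546105424))
[[0.6305 0.3342 0.01  ]
 [0.5282 0.2975 0.01  ]
 [0.5632 0.2128 0.01  ]]
[0.5968526  0.27349106 0.01      ] 0.10874412835444015 0.09171135671232035 19.701259951486772
[0.56701531 0.25814707 0.058     ] [0.57183471 0.26136073 0.058     ]
tube [0.72103639 0.12846324 0.115     ]
red [0.58035689 0.45081643 0.117     ]
timer [0.34105897 0.22153014 0.016     ]
42 [302. 231.] [315. 244.] ((311.1709899902344, 237.9145050048828), (7.354902744293213, 12.8387451171875), 17.789844512939453)
```

Emit:
{"method": "arm_command", "body": {
  "motion": [0.02,-0.018,0,0.03,0.047,-0.043,0,0.06,0.075,-0.07,0,0.1,0.103,-0.096,0,0.14,0.131,-0.122,0,0.18,0.159,-0.148,0,0.22,0.187,-0.174,0,0.26,0.215,-0.2,0,0.3,0.243,-0.226,0,0.33,0.271,-0.252,0,0.36,0.295,-0.275,0,0.375,0.31,-0.29,0,0.375],
  "gripper": 0.55
}}

```text
t: 1.1
position: [0.3751, -0.1021, 0.2312]
eef_rot: [1.0, 0.001, -0.0, -0.0]
ft_force: [0.1, -1.2, 0.5]
opening: 0.0469
grip_force: 0.0
```

Emit:
{"method": "arm_command", "body": {
  "motion": [0.01,-0.03,0,0,0.02,-0.06,0,0,0.03,-0.09,0,0,0.038,-0.12,0,0,0.045,-0.14,0,0,0.045,-0.149,0,0,0.045,-0.149,0,0,0.045,-0.149,0,0]
}}

```text
t: 1.77
position: [0.4191, 0.0439, 0.231]
eef_rot: [1.0, 0.001, -0.0, 0.0]
ft_force: [-0.4, 0.2, 0.5]
opening: 0.0473
grip_force: 0.0
```

```bash
python3 - <<'E'
from h import *
import pickle
w=cam('wrist','w1.png'); pickle.dump(w,open('w1.pkl','wb'))
print(ray(w,320,240),telemetry.read_state()['position'])
print(proj(w,np.array([.45,.047,.048])),proj(w,np.array([.575,.047,.026])))
hsv=cv2.cvtColor(w['pixels'],cv2.COLOR_RGB2HSV);m=cv2.inRange(hsv,(3,150,80),(20,255,255))
n,l,st,ce=cv2.connectedComponentsWithStats(m)
for i in np.argsort(-st[:,4])[:4]: print(st[i],ce[i],plane(w,*ce[i],.048))
E
```

```text
(array([0.50300666, 0.04302718, 0.37495224]), array([-0.32010992,  0.01274641, -0.94744328])) [0.41913599 0.04344398 0.23113766]
[320.3120312  180.11877625] [320.29550532  29.02724036]
[     0      0    640    480 305229] [320.4748271  239.54695982] [0.39300076 0.04696829 0.048     ]
[  0 258  42  81 971] [ 16.3161689  292.34809475] [0.33605    0.35480335 0.048     ]
[315 152  20  54 970] [324.69896907 178.40824742] [0.4515577  0.04301466 0.048     ]
[50 20  5  3  8] [51.625 20.5  ] [0.57585553 0.25978884 0.048     ]
```

View pics/w1.png

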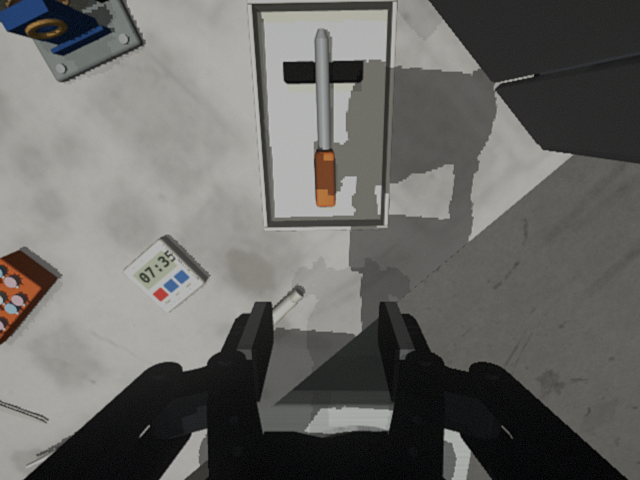

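The wrist view shows the handle at about (325,178) and the shaft tip at (321,30). The stand is partly visible at the upper left and the timer is at (167,273).

```bash
python3 - <<'E'
from h import *
import pickle
w=pickle.load(open('w1.pkl','rb'))
hsv=cv2.cvtColor(w['pixels'],cv2.COLOR_RGB2HSV).astype(int);m=cv2.inRange(hsv.astype(np.uint8),(3,150,80),(20,255,255))
for v in (158,165,175,185,195,202):
    x=np.flatnonzero(m[v,300:350])+300; print(v,x.min(),x.max(),plane(w,x.mean(),v,.048))
for v in (40,50,56,90,100,110,130,140):
    print(v,w['pixels'][v,308:340].sum(1)//3)
print(plane(w,321,29,.026))
E
```

```text
158 315 333 [0.46967528 0.04367053 0.048     ]
165 316 333 [0.46353646 0.0432149  0.048     ]
175 316 333 [0.45462995 0.0432003  0.048     ]
185 316 334 [0.44556119 0.04272885 0.048     ]
195 317 334 [0.4363247  0.04224867 0.048     ]
202 317 334 [0.42975619 0.0422319  0.048     ]
40 [175 177 177 177 178 170 134  98 119 134 137 144 155 156 148 142 134 124
 105  88  82 108 107 121 158 178 177 177 178 175 176 177]
50 [177 177 176 178 178 179 157  97 112 130 137 144 152 156 152 146 137 125
 112  90  82 107 106 127 170 180 178 177 178 176 178 178]
56 [179 177 176 178 178 179 163 104 109 128 137 144 150 156 154 144 139 130
 116  94  77  85  95 127 169 179 178 177 177 177 178 177]
90 [175 176 175 175 174 175 176 159 109 107 127 139 144 152 158 156 146 139
 127 111  91  75  96 107 107 136 180 176 175 174 174 174]
100 [178 176 177 177 179 178 181 169 124 101 124 135 142 149 157 158 149 138
 128 117  97  77  91 107 106 134 181 179 179 178 178 176]
110 [178 179 179 180 178 179 179 182 157 101 113 132 139 149 157 161 149 143
 134 120 103  82  83  91  93 136 183 180 178 177 178 178]
130 [179 180 179 179 179 179 178 181 170 124 102 125 136 145 154 161 156 149
 137 129 111  91  76  90  99 134 183 180 178 179 177 178]
140 [179 179 179 179 181 181 180 179 162 133  98 119 134 142 152 162 161 150
 140 131 116  96  78  93 101 136 181 182 180 179 178 180]
[0.57502188 0.04639921 0.026     ]
```

Emit:
{"method": "arm_command", "body": {
  "motion": [0.015,0.001,0.02,-0.03,0.031,0.0015,0.05,-0.03,0.031,0.0015,0.08,-0.03,0.031,0.0015,0.11,-0.03,0.031,0.0015,0.14,-0.03,0.031,0.0015,0.165,-0.03,0.031,0.0015,0.185,-0.03,0.031,0.0015,0.2,-0.03,0.031,0.0015,0.21,-0.03,0.031,0.0015,0.217,-0.03,0.031,0.0015,0.217,-0.03,0.031,0.0015,0.217,-0.03]
}}

```text
t: 2.82
position: [0.4506, 0.0419, 0.0144]
eef_rot: [1.0, 0.015, -0.0, 0.0]
ft_force: [0.0, -1.2, 0.3]
opening: 0.0468
grip_force: 0.0
```

Emit:
{"method": "arm_command", "body": {
  "motion": [0,0,0,0,0,0,0,0,0,0,0,0,0,0,0,0,0,0,0,0,0,0,0,0,0,0,0,0,0,0,0,0],
  "gripper": 0
}}

```text
t: 3.48
position: [0.4511, 0.0426, 0.0151]
eef_rot: [1.0, 0.016, 0.001, 0.0]
ft_force: [-1.2, -1.3, 6.9]
opening: 0.0171
grip_force: 58.5
```

Emit:
{"method": "arm_command", "body": {
  "motion": [0,0,-0.005,0,0,0,-0.015,0,0,0,-0.03,0,0,0,-0.05,0,0,0,-0.07,0,0,0,-0.09,0,0,0,-0.11,0,0,0,-0.12,0,0,0,-0.125,0,0,0,-0.125,0,0,0,-0.125,0]
}}

```text
t: 4.4
position: [0.4501, 0.0428, 0.139]
eef_rot: [1.0, 0.015, -0.0, 0.0]
ft_force: [0.1, -0.2, -0.7]
opening: 0.0173
grip_force: 58.3
```

```bash
python3 - <<'E'
from h import *
import pickle
from scipy.spatial.transform import Rotation as Ro
w=cam('wrist','w2.png'); pickle.dump(w,open('w2.pkl','wb'))
s=telemetry.read_state(); print(s['position'],s['eef_rot'],s['ft_force'],s['torque'],s['opening'])
R=Ro.from_quat(s['eef_rot']).as_matrix()
print('cam in tool',R.T@(-w['R'].T@w['t']-s['position']))
print(proj(w,s['position']+R@[.125,0,-.014]))
E
```

```text
[0.44993434 0.04279178 0.13859616] [ 9.99880561e-01  1.54394700e-02 -6.96229289e-04 -3.19909292e-05] [-0.32238182 -0.52425515 -1.61969356] [-0.03358983  0.0180757   0.0108935 ] 0.017039231016247883
cam in tool [ 0.0838674   0.00111059 -0.14445752]
[321.36668167 -22.99703266]
```

View pics/w2.png

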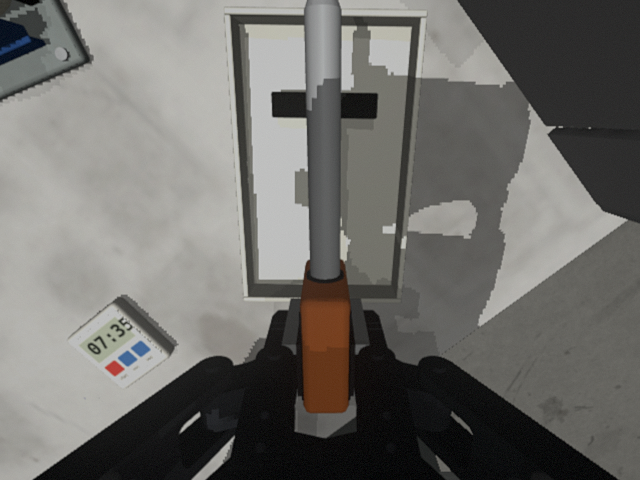

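The spindle is held, with the shaft running from (325,278) to a tip near (322,0). It may droop a little, so I'll measure it next to the bore.

Emit:
{"method": "arm_command", "body": {
  "motion": [-0.003,-0.012,0,-0.03,-0.006,-0.03,0,-0.07,-0.009,-0.05,0,-0.11,-0.012,-0.07,0,-0.15,-0.015,-0.09,0,-0.19,-0.018,-0.11,0,-0.23,-0.021,-0.13,0,-0.27,-0.024,-0.146,0,-0.31,-0.024,-0.155,0,-0.335,-0.024,-0.16,0,-0.345,-0.024,-0.16,0,-0.345]
}}

```text
t: 5.37
position: [0.4215, 0.2023, 0.1387]
eef_rot: [0.982, 0.187, -0.0, 0.0]
ft_force: [1.3, 0.5, -1.4]
opening: 0.0173
grip_force: 58.4
```

Emit:
{"method": "arm_command", "body": {
  "motion": [0,0,0.01,0,0,0,0.025,0,0,0,0.045,0,0,0,0.06,0,0,0,0.075,0,0,0,0.085,0,0,0,0.09,0,0,0,0.092,0,0,0,0.092,0,0,0,0.092,0]
}}

```text
t: 6.2
position: [0.4221, 0.2017, 0.0477]
eef_rot: [0.982, 0.186, 0.0, 0.0]
ft_force: [0.0, -0.5, -0.1]
opening: 0.0174
grip_force: 58.4
```

```bash
python3 - <<'E'
from h import *
import pickle
d={n:cam(n) for n in('scene','top','wrist')}
s=telemetry.read_state(); d['s']=s; pickle.dump(d,open('c3.pkl','wb'))
print(s['position'],s['eef_rot'],s['ft_force'])
for n,p in(('scene',[.537,.2475,.058]),('top',[.537,.2475,.058])): print(n,proj(d[n],np.array(p)))
t,c=d['top']['pixels'],d['scene']['pixels']
A=cv2.resize(c[200:280,260:400],(800,457),interpolation=cv2.INTER_CUBIC)
cv2.imwrite('pics/a3.png',A[:,:,::-1])
B=cv2.resize(t[140:240,265:385],(720,600),interpolation=cv2.INTER_CUBIC)
cv2.imwrite('pics/b3.png',B[:,:,::-1])
E
```

```text
[0.42205164 0.20195429 0.0478833 ] [ 9.82407512e-01  1.86748613e-01  6.60348107e-04 -1.12210905e-06] [-0.02240546 -0.14692844 -1.40912653]
scene [324.23361235 243.28596408]
top [317.79131006 206.3184356 ]
```

View pics/a3.png

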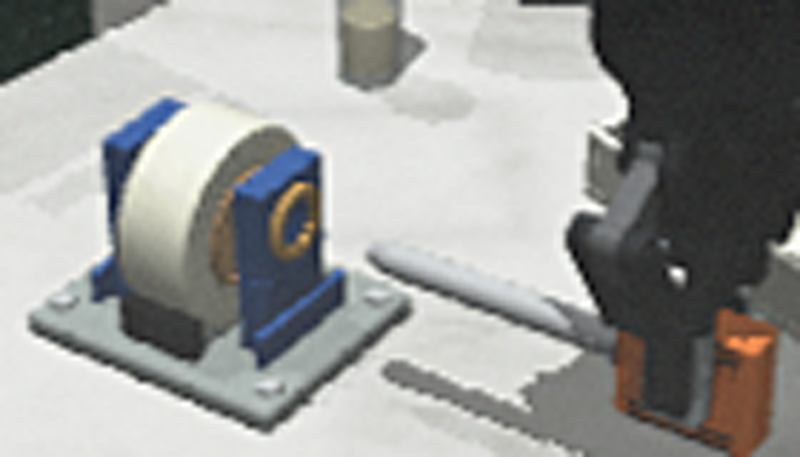

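View pics/b3.png

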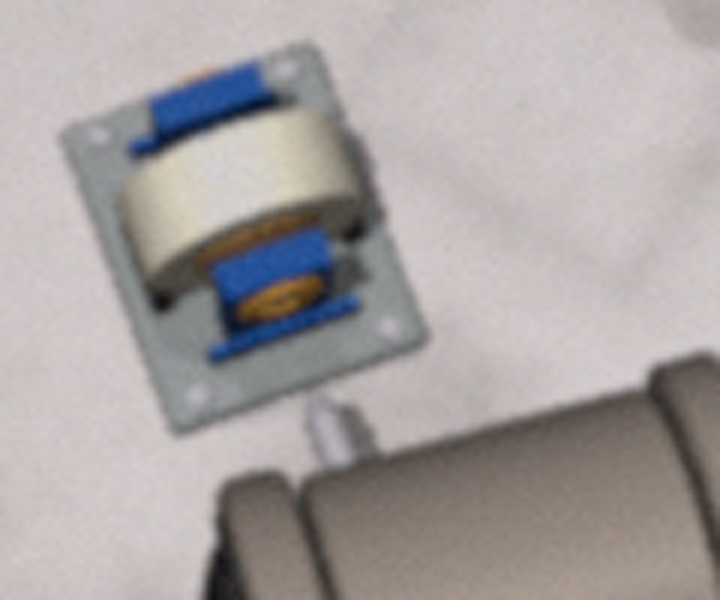

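The scene crop shows the tip at about (372,253) and the bushing ring centre at (295,221). The top crop shows the tip at about (315,398) and the ring centre at (281,299).

```bash
cat >> h.py <<'E'
def tri(obs):
    A=[];b=[]
    for c,u,v in obs:
        o,d=ray(c,u,v); d/=np.linalg.norm(d); M=np.eye(3)-np.outer(d,d); A.append(M); b.append(M@o)
    X,r,_,_=np.linalg.lstsq(np.vstack(A),np.hstack(b),rcond=None); return X,np.sqrt(r)
E
python3 - <<'E'
from h import *
import pickle
from scipy.spatial.transform import Rotation as Ro
d=pickle.load(open('c3.pkl','rb')); t,c,w,s=d['top'],d['scene'],d['wrist'],d['s']
S=lambda u,v:((u+.5)/5.714+260-.5,(v+.5)/5.714+200-.5)
T=lambda u,v:((u+.5)/6+265-.5,(v+.5)/6+140-.5)
tip,r=tri([(c,*S(370,252)),(t,*T(315,397))]); print('tip',tip,r)
# brass masks sub-pixel
for n,cc,b in(('s',c,(302,322,226,252)),('t',t,(302,322,184,197))):
    hsv=cv2.cvtColor(cc['pixels'],cv2.COLOR_RGB2HSV);x0,x1,y0,y1=b;k=cv2.inRange(hsv,(8,100,60),(25,255,255));
    p=np.argwhere(k[y0:y1,x0:x1])[:,::-1]+[x0,y0]; print(n,len(p),p.min(0),p.max(0),p.mean(0),(p.min(0)+p.max(0))/2)
bore,r=tri([(c,*S(295,221)),(t,*T(281,299))]); print('bore',bore,r)
P=np.array([plane(t,*T(*p),.01) for p in((62,133),(308,42),(427,340),(178,432))]);print('base top',P.mean(0),[np.degrees(np.arctan2(*(P[a]-P[b])[[1,0]]))-o for a,b,o in((0,3,0),(1,2,0),(0,1,90),(3,2,90))])
P=np.array([plane(c,*S(*p),.01) for p in((30,320),(268,425),(410,303))]);print('base scene',(P[0]+P[2])/2)
print('far top of blue posts yaw', [np.degrees(np.arctan2(*(plane(t,*T(207,90),.076)-plane(t,*T(271,255),.076))[[1,0]]))])
R=Ro.from_quat(s['eef_rot']).as_matrix()
for z in(-.005,-.0115,-.018): print('pred tip',z,s['position']+R@[.125,0,z])
# wrist: shaft edges
for v in range(0,280,20): print(v,w['pixels'][v,300:350].sum(1)//3) if v in(0,20,60,120,200,260) else 0
cv2.imwrite('pics/w3.png',w['pixels'][:,:,::-1])
E
```

```text
tip [0.5376125  0.24805814 0.05710692] [0.00143125]
s 41 [302 231] [315 244] [310.87804878 237.58536585] [308.5 237.5]
t 53 [305 186] [318 192] [311.50943396 189.43396226] [311.5 189. ]
bore [0.56879066 0.25896569 0.05718192] [0.00183185]
base top [0.60251961 0.27306283 0.01      ] [np.float64(21.97040186930157), np.float64(21.81865998302696), np.float64(21.983804262155346), np.float64(21.598545112379583)]
base scene [0.59437532 0.27483818 0.01      ]
far top of blue posts yaw [np.float64(21.565596663554828)]
pred tip -0.005 [0.53832628 0.24781885 0.05304554]
pred tip -0.0115 [0.53831785 0.24781724 0.05954553]
pred tip -0.018 [0.53830942 0.24781562 0.06604552]
0 [146 146 147 148 147 148 134  85 102 110 115 119 124 128 131 132 132 132
 135 134 134 135 134 133 131 130 126 123 123 120 118 115 103  93  91  90
  76  75 111 145 143 144 140 141 141 140 140 140 139 139]
20 [157 157 160 144  91  87 102 111 119 127 132 134 135 137 139 141 146 147
 148 153 153 155 157 156 155 150 145 142 142 137 134 129 127 121 118 113
 107 101  90  78  69  78  88  85  83  87  84  84  87  87]
60 [151 152 149 155 139  91  89 102 112 121 128 131 136 137 140 143 145 147
 151 154 156 158 160 160 156 150 149 146 143 141 136 135 128 126 119 113
 109 102  91  76  66  73  91  89  89  89  87  88  87  86]
120 [155 155 154 155 156 152 118  86 100 112 119 129 134 136 137 142 144 146
 151 158 158 162 164 164 161 156 153 147 147 142 140 135 131 126 120 117
 108 101  91  77  66  76  88  88  88  86  88  86  88  87]
200 [161 160 159 162 160 161 161 152 113  91 104 115 125 131 135 139 140 143
 145 149 155 158 161 161 146  95  87  89  88  88  85  85  82  82  79  77
  76  71  68  63  72  89  88  88  88  88  88  87  87  86]
260 [92 92 92 91 89 90 90 70 52 48 54 60 64 72 74 76 78 78 81 80 82 84 84 86
 87 90 90 90 89 88 85 86 84 79 79 76 76 70 67 56 39 41 53 73 88 89 87 87
 87 87]
```

View pics/w3.png

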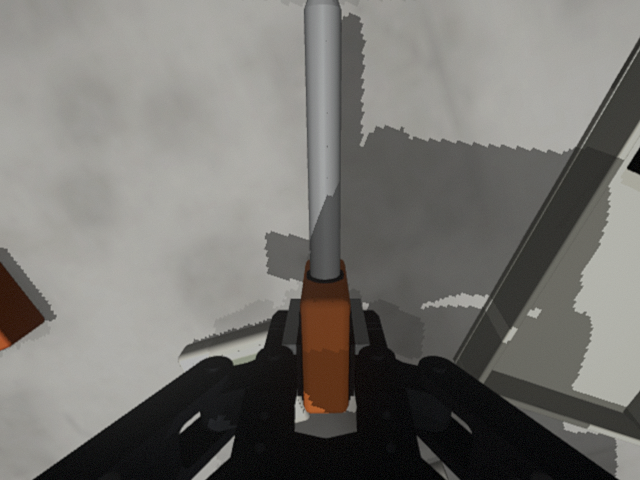

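The wrist view shows the shaft's taper starting at v≈5, the shaft leaving the handle at (325,278), and the handle's top edges at v≈262 and v≈412. Next I check pitch and yaw in the grip.

```bash
python3 - <<'E'
from h import *
import pickle
from scipy.spatial.transform import Rotation as Ro
from scipy.optimize import least_squares
d=pickle.load(open('c3.pkl','rb')); t,c,w,s=d['top'],d['scene'],d['wrist'],d['s']
R=Ro.from_quat(s['eef_rot']).as_matrix(); p0=s['position']
def pt(q,X): # X in spindle frame (x fwd, y tool y, z tool down)
    x,y,z,pit,yaw=q; return p0+R@(np.array([x,y,z])+Ro.from_euler('zy',[yaw,-pit]).as_matrix()@X)
# silhouettes of shaft from wrist: left/right edges at rows, taper and handle features
g=w['pixels'].sum(2).astype(float)
obs=[]
ed=[(20,303.5,340.5),(60,304.6,340.5),(120,306.2,340.5)]
def res(q):
    r=[]
    cam_o=-w['R'].T@w['t']
    def edge(v):
        for sgn in(-1,1):
            P=[]
            for X in(.03,.12):
                a=pt(q,np.array([X,0,0])); ax=pt(q,np.array([X+.01,0,0]))-a; n=np.cross(ax,a-cam_o); n/=np.linalg.norm(n)
                P.append((proj(w,a+n*.006),proj(w,a-n*.006)))
            i=0 if sgn<0 else 1
            a,b=P[0][i],P[1][i]; yield a[0]+(b[0]-a[0])*(v-a[1])/(b[1]-a[1])
    for v,l,rr in ed:
        e=sorted(edge(v)); r+=[e[0]-l,e[1]-rr]
    r+=[.3*(proj(w,pt(q,np.array([.117,0,-.005])))[1]-4)]
    r+=[.3*(proj(w,pt(q,np.array([.025,0,-.022])))[1]-262),.3*(proj(w,pt(q,np.array([-.025,0,-.022])))[1]-412)]
    return r
f=least_squares(res,[0,0,-.0115,0,0]); q=f.x
print('wrist fit x,y,z(mm)',q[:3]*1e3,'pitch,yaw deg',np.degrees(q[3:]),np.round(f.fun,2)); print('tip',pt(q,np.array([.125,0,0])),'handle',pt(q,np.zeros(3)))
# scene: shaft centreline direction
S=lambda u,v:np.array([(u+.5)/5.714+260-.5,(v+.5)/5.714+200-.5])
gs=c['pixels'].sum(2).astype(int)//3
for x in range(326,362,4): print(x,gs[238:266,x])
for pit in(-2,-1,0,1,2):
    a=proj(c,pt([0,0,-.0115,np.radians(pit),0],np.array([.03,0,0])));b=proj(c,pt([0,0,-.0115,np.radians(pit),0],np.array([.12,0,0]))); print(pit,a,b,(b-a)[1]/(b-a)[0])
E
```

```text
wrist fit x,y,z(mm) [  8.69748646   1.40574919 -21.36357083] pitch,yaw deg [14.45779818 -0.80128419] [ 2.08 -2.11  1.68 -1.7   1.12 -1.07 -1.56  1.13  0.43]
tip [0.54261733 0.2498755  0.03820987] handle [0.43063057 0.20383261 0.06925849]
326 [226 224 222 220 204 191 178 141  90 145 241 188 186 225 167 142 176 168
 131  86  68 134 210 225 215 225 199 190]
330 [225 225 222 216 217 215 214 200 171 125  73 149 231 181 147 104  74  60
 139 210 222 220 219 215 225 139 120 125]
334 [224 224 222 219 221 226 213 217 208 185 151 101  76 223 223 220 220 215
 214 218 214 220 211 212 216 218 228 143]
338 [227 223 221 219 222 225 228 198 210 216 198 165 124  69 168 220 221 215
 206 217 211 206 213 217 215 214 215 224]
342 [226 222 219 221 222 224 225 228 217 208 217 208 180 149  98  75 206 220
 209 210 212 206 208 213 212 211 216 216]
346 [227 223 222 220 225 226 226 227 229 231 214 215 214 196 163 122  67 202
 214 203 210 217 215 211 213 212 216 220]
350 [219 216 218 220 225 227 226 229 232 231 230 219 215 219 204 180 141  94
  82 202 220 218 218 217 214 215 214 218]
354 [224 225 223 223 225 227 228 228 229 230 230 230 233 211 197 212 194 160
 120  66 194 223 222 218 212 216 220 132]
358 [237 231 207 207 205 214 240 239 234 232 230 230 230 234 232 138 108 168
 183 147  91 114 219 222 223 226 136 121]
-2 [365.88897436 257.72149589] [325.83010887 241.3825991 ] 0.40787217970789624
-1 [365.87184967 257.94893299] [325.81862152 242.27082918] 0.3914317155911293
0 [365.85900625 258.17788223] [325.82263503 243.16275196] 0.37503724262069577
1 [365.85044336 258.40827587] [325.84208709 244.05813398] 0.35867861676642343
2 [365.84615909 258.64004591] [325.87691286 244.95674306] 0.34234578192909254
```

Scene slope and triangulation both put the shaft within about 1° of the axis, tip slightly low, which fits the 2 mm clearance. I'll creep closer and compare the tip and bore again.

Emit:
{"method": "arm_command", "body": {
  "motion": [0.005,0.0005,0,-0.004,0.01,0.001,0,-0.004,0.015,0.0015,0,-0.004,0.02,0.0015,0,-0.004,0.023,0.0015,0,-0.004,0.023,0.0015,0,-0.004,0.023,0.0015,0,-0.004]
}}

```text
t: 6.93
position: [0.4436, 0.209, 0.0471]
eef_rot: [0.982, 0.189, -0.0, 0.0]
ft_force: [-0.3, -0.7, -1.5]
opening: 0.0173
grip_force: 58.4
```

```bash
python3 - <<'E'
from h import *
import pickle
d={n:cam(n) for n in('scene','top')}
s=telemetry.read_state(); d['s']=s; pickle.dump(d,open('c4.pkl','wb'))
print(s['position'],s['eef_rot'],s['ft_force'])
A=cv2.resize(d['scene']['pixels'][220:270,295:345],(500,500),interpolation=cv2.INTER_CUBIC)
B=cv2.resize(d['top']['pixels'][170:220,295:325],(300,500),interpolation=cv2.INTER_CUBIC)
cv2.imwrite('pics/ab4.png',np.hstack([A,B])[:,:,::-1])
E
```

```text
[0.44326291 0.20887813 0.04713893] [ 9.82019787e-01  1.88777799e-01 -2.72366759e-04  7.63401349e-05] [ 0.11503505 -0.06662743 -0.95104491]
```

View pics/ab4.png

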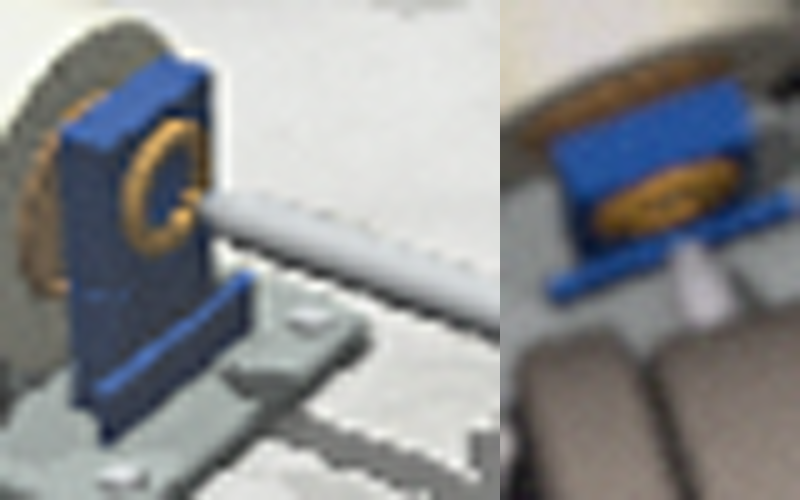

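In the scene half, the ring centre is at about (165,187) and the tip at (203,205). In the top half, the ring centre is at about (668,198) and the tip at (687,241).

```bash
python3 - <<'E'
from h import *
import pickle
from scipy.spatial.transform import Rotation as Ro
d=pickle.load(open('c4.pkl','rb')); t,c,s=d['top'],d['scene'],d['s']
S=lambda u,v:((u+.5)/10+295-.5,(v+.5)/10+220-.5)
T=lambda u,v:((u-500+.5)/10+295-.5,(v+.5)/10+170-.5)
R=Ro.from_quat(s['eef_rot']).as_matrix(); print('yaw',np.degrees(np.arctan2(R[1,0],R[0,0])))
a=np.radians(21.8); M=np.array([[np.cos(a),np.sin(a),0],[-np.sin(a),np.cos(a),0],[0,0,1]])
tip,r=tri([(c,*S(203,205)),(t,*T(687,241))]); bore,r2=tri([(c,*S(165,187)),(t,*T(668,198))])
print(tip,r,bore,r2,'rel (axis,left,up) mm',M@(bore-tip)*1e3)
print('top only',M@(plane(t,*T(668,198),.058)-plane(t,*T(687,241),.058))*1e3)
for dx in(8,10,12,14):print('scene: given axial',dx,end=' ');o,dd=ray(c,*S(165,187));
# scene: tip assumed at top-derived; bore on its ray with axial from top
from scipy.optimize import fsolve
print('tip pred level',s['position']+R@[.125,0,-.0115])
# post top, near: corners -> centre line lateral, front edge
for n,cc,P in(('top',t,[T(552,150),T(745,80)]),):
    X=[plane(cc,*p,.076) for p in P]; print('post front? ',X, np.linalg.norm(X[0]-X[1]))
# pixel motion per mm at tip in each view
for n,cc in(('top',t),('scene',c)):
    p=proj(cc,tip); print(n,[(proj(cc,tip+M.T@(np.eye(3)[i]*.001))-p).round(2) for i in range(3)])
E
```

```text
yaw 21.762933216368673
[0.56098131 0.25540922 0.05580326] [0.00180373] [0.56896777 0.25915333 0.05717768] [0.00172419] rel (axis,left,up) mm [8.80575611 0.51043981 1.37441964]
top only [9.05657902 0.37455268 0.        ]
scene: given axial 8 scene: given axial 10 scene: given axial 12 scene: given axial 14 tip pred level [0.55935944 0.25522691 0.05856846]
post front?  [array([0.57393217, 0.2816286 , 0.076     ]), array([0.5879127 , 0.24596286, 0.076     ])] 0.0383079602507123
top [array([-0.19, -0.48]), array([-0.5 ,  0.18]), array([-0.  , -0.12])]
scene [array([-0.41, -0.15]), array([-0.29,  0.23]), array([-0.01, -0.42])]
```

Emit:
{"method": "arm_command", "body": {
  "motion": [0.002,-0.0004,-0.0005,0,0.004,-0.0004,-0.0005,0,0.006,-0.0004,-0.0005,0,0.008,-0.0004,-0.0005,0,0.01,-0.0004,-0.0005,0,0.012,-0.0004,-0.0005,0,0.014,-0.0004,-0.0005,0,0.016,-0.0004,-0.0005,0,0.018,-0.0004,-0.0005,0,0.02,-0.0004,-0.0005,0,0.02,-0.0004,-0.0005,0,0.02,-0.0004,-0.0005,0]
}}

```text
t: 8.03
position: [0.462, 0.2167, 0.0477]
eef_rot: [0.982, 0.189, -0.0, 0.0]
ft_force: [-0.2, -0.1, -1.0]
opening: 0.0173
grip_force: 58.4
```

```bash
python3 - <<'E'
from h import *
import pickle,time
d={n:cam(n) for n in('scene','top')}
F=[]
s=telemetry.read_state(); d['s']=s; pickle.dump(d,open('c5.pkl','wb'))
print(s['position'],s['eef_rot'],s['ft_force'],s['torque'])
A=cv2.resize(d['scene']['pixels'][215:275,290:350],(500,500),interpolation=cv2.INTER_CUBIC)
B=cv2.resize(d['top']['pixels'][170:220,295:325],(300,500),interpolation=cv2.INTER_CUBIC)
cv2.imwrite('pics/ab5.png',np.hstack([A,B])[:,:,::-1])
E
```

```text
[0.46184846 0.21668791 0.04772916] [ 9.82022152e-01  1.88765664e-01 -1.12736392e-04  6.70104631e-05] [ 0.25262507  0.58749361 -0.5110511 ] [0.0012945  0.02707145 0.02018013]
```

View pics/ab5.png

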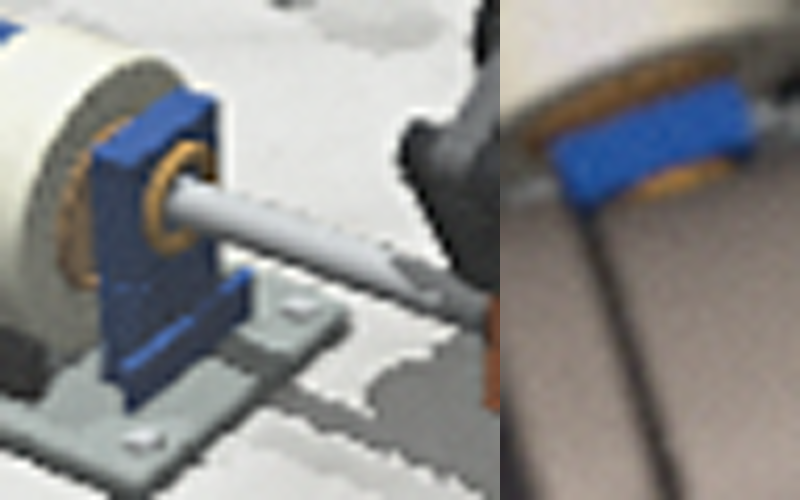

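The tip has entered the near bushing with a small dark gap above the shaft, and the force is near zero. I continue in steps, watching the force.

Emit:
{"method": "arm_command", "body": {
  "motion": [0.002,0,0,0,0.004,0,0,0,0.006,0,0,0,0.008,0,0,0,0.01,0,0,0,0.012,0,0,0,0.014,0,0,0,0.016,0,0,0,0.018,0,0,0,0.02,0,0,0,0.02,0,0,0]
}}

```text
t: 9.05
position: [0.481, 0.2243, 0.0478]
eef_rot: [0.982, 0.189, 0.0, 0.0]
ft_force: [-0.2, -0.0, -1.2]
opening: 0.0172
grip_force: 58.4
```

```bash
python3 -c "
from h import *
s=telemetry.read_state();print(s['position'],s['ft_force'],s['torque'])"
```

```text
[0.48100829 0.22428882 0.04776943] [-0.21296318 -0.02341254 -1.22475041] [-0.02470517  0.01676822  0.0197538 ]
```

Emit:
{"method": "arm_command", "body": {
  "motion": [0.0025,0,0,0,0.005,0,0,0,0.0075,0,0,0,0.01,0,0,0,0.0125,0,0,0,0.015,0,0,0,0.0175,0,0,0,0.02,0,0,0,0.0225,0,0,0,0.025,0,0,0,0.025,0,0,0]
}}

```text
t: 9.97
position: [0.5043, 0.2336, 0.0478]
eef_rot: [0.982, 0.189, 0.0, 0.0]
ft_force: [0.1, -0.5, -0.9]
opening: 0.0173
grip_force: 58.4
```

```bash
python3 - <<'E'
from h import *
import pickle
c=cam('scene','s6.png'); s=telemetry.read_state(); print(s['position'],s['ft_force'],s['torque'])
pickle.dump((c,s),open('c6.pkl','wb'))
# profile across shaft just outside near flange and farther back, in perpendicular direction: print gray columns
g=c['pixels'].sum(2)//3
hsv=cv2.cvtColor(c['pixels'],cv2.COLOR_RGB2HSV); m=cv2.inRange(hsv,(8,100,60),(25,255,255))
for v in range(228,250): print(v,''.join('#' if m[v,u] else '.' for u in range(300,345)), g[v,306:330])
E
```

```text
[0.50398897 0.2334837  0.04773064] [-0.1435956  -0.11730757 -1.54647161] [-0.02455059  0.06091462  0.04096129]
228 ............................................. [ 96 108 115 112 118 116 105  70  53  67  70  32  39  50  52  60  63  61
  53  56  55  51  45  45]
229 ............................................. [115 117 115 114 115 121 104  57  49  71 110 106  28  43  48  51  53  48
  44  45  42  40  48  43]
230 ............................................. [114 114 116 119 109  86  63  53  50  67 177 210  20  36  48  52  50  51
  47  41  44  43  40  44]
231 ..#.......................................... [113 118 118 110  79  49  45  47  49  41 170 229  92  27  47  49  54  49
  51  39  45  40  45  39]
232 ...........###............................... [117 121 112  76  49 121 170 122  67  37 164 253 200  43  34  38  48  54
  52  46  41  42  45  45]
233 ..........#####.............................. [111  83  62  56 112 162 122  85  69  49 162 251 214  87  22  40  48  46
  52  47  43  45  47  46]
234 .........####.##............................. [ 86  54  46 113 156 109  64  62  64  53 159 
[... 1588 characters left out ...]
....# [ 63  64  59  67  67  67  65  59  52  43 148 242 241 237 217 154  79  62
  77  72  84  81  65  75]
246 ............................####............. [ 66  61  62  62  57  62  59  57  55  48 123 203 202 202 228 245 240 218
 156  80  70  73  54  74]
247 ............................####............. [ 64  62  59  58  61  60  61  59  58  50 105 144 113 100 163 206 197 226
 249 226 161  82  51  73]
248 ............................####............# [ 64  63  65  58  63  60  58  61  60  56  71  91  69  54  86 120 112 133
 184 237 226 120  90  78]
249 .............................###............# [ 71  75  61  59  62  59  58  60  57  57  63  67  58  52  74 101  95  95
 105 127 127 101  95  81]
```

Emit:
{"method": "arm_command", "body": {
  "motion": [0.0015,0,0,0,0.003,0,0,0,0.0045,0,0,0,0.006,0,0,0,0.0075,0,0,0,0.009,0,0,0,0.0105,0,0,0,0.012,0,0,0,0.012,0,0,0]
}}

```text
t: 10.77
position: [0.5153, 0.238, 0.0478]
eef_rot: [0.982, 0.189, 0.0, 0.0]
ft_force: [0.5, 1.1, -1.0]
opening: 0.017
grip_force: 58.4
```

Emit:
{"method": "arm_command", "body": {
  "motion": [0.0015,0,0,0,0.003,0,0,0,0.0045,0,0,0,0.006,0,0,0,0.0075,0,0,0,0.009,0,0,0,0.009,0,0,0]
}}

```text
t: 11.35
position: [0.5236, 0.2413, 0.0478]
eef_rot: [0.982, 0.189, 0.0, 0.0]
ft_force: [-0.7, -0.6, -1.4]
opening: 0.0175
grip_force: 58.4
```

```bash
python3 - <<'E'
from h import *
c=cam('scene'); s=telemetry.read_state(); print(s['position'],s['ft_force'],s['torque'])
hsv=cv2.cvtColor(c['pixels'],cv2.COLOR_RGB2HSV); m=cv2.inRange(hsv,(3,100,60),(25,255,255))
for v in range(230,254): print(v,''.join('#' if m[v,u] else '.' for u in range(300,345)))
E
```

```text
[0.52344017 0.24124023 0.04775651] [-0.41418558  0.0969239  -0.41002705] [-0.00687976  0.03488313 -0.0550597 ]
230 .............................................
231 ..#..........................................
232 .............................................
233 ...........#.................................
234 .........###.................................
235 .........##.......................##.........
236 ........###.......................#####......
237 ........##........................#######....
238 ........##........................#########..
239 ........#.........................##########.
240 ........#...........##............##########.
241 ........#...........##.............#########.
242 ........#...#.......##..............########.
243 ........#####......###.............#########.
244 .........###.......###...............#######.
245 ....................###............#########.
246 ....................##.............#########.
247 ....................###............#########.
248 ....................###...........##########.
249 ....................###...........##########.
250 ....................###...........##########.
251 ....................#.............##########.
252 ....................###...........##########.
253 ........................#.........##########.
```

Emit:
{"method": "arm_command", "body": {
  "motion": [0.0015,0,0,0,0.003,0,0,0,0.0045,0,0,0,0.006,0,0,0,0.0075,0,0,0,0.009,0,0,0,0.0105,0,0,0,0.012,0,0,0,0.0135,0,0,0,0.0135,0,0,0,0.0135,0,0,0]
}}

```text
t: 12.32
position: [0.5358, 0.2462, 0.0477]
eef_rot: [0.982, 0.189, -0.0, 0.0]
ft_force: [0.0, -0.5, -1.1]
opening: 0.0174
grip_force: 58.4
```

```bash
python3 - <<'E'
from h import *
c=cam('scene'); t=cam('top'); s=telemetry.read_state(); print(s['position'],s['ft_force'],s['torque'])
hsv=cv2.cvtColor(c['pixels'],cv2.COLOR_RGB2HSV); m=cv2.inRange(hsv,(3,100,60),(25,255,255))
for v in range(230,254): print(v,''.join('#' if m[v,u] else '.' for u in range(300,345)), c['pixels'][v,308:318].sum(1)//3)
a=np.radians(21.8); M=np.array([[np.cos(a),np.sin(a),0],[-np.sin(a),np.cos(a),0],[0,0,1]])
h=s['position'].copy(); h[2]=.058
for n,X in(('front left edge at axis height',[.025,.009,0]),('top',[.025,.009,.022]),('bot',[.025,.009,-.022]),('rear',[-.025,.009,0])): print(n,proj(c,h+M.T@X))
for gap in(5,8,10,12,15): # expected front-left edge pixel relative to observed ring centre for a gap
    b=np.array([.569,.2592,.0575]); print(gap,proj(c,b+M.T@[-gap/1e3,.009,0])-proj(c,b)+[311.2,238.1])
E
```

```text
[0.53575091 0.2461627  0.04773521] [-0.49261171 -0.40531986 -1.16467571] [ 0.01779785  0.00333993 -0.02000525]
230 ............................................. [42 45 47 40 44 38 48 45 44 46]
231 ..#.......................................... [39 44 43 42 42 44 46 47 44 47]
232 ............................................. [42 46 45 46 45 45 42 45 42 47]
233 ............................###.............. [39 45 44 46 47 45 45 47 42 45]
234 ............................#####............ [43 41 44 46 50 42 49 46 48 45]
235 ............................########......... [44 39 41 41 41 44 44 43 45 46]
236 ........##..................##########....... [117 140  56  60  43  37  40  44  43  41]
237 ........##....#..............##########...... [118 114  83 106 114 109  50  43  42  45]
238 ........##....##.............##########...... [125  94  83 100 112 110  64  67  54  45]
239 ........#.....###............##########...... [119  79  77  95 107  95  62  74  63  45]
240 ........#.....###.............#########...... [106  74  79  89  84  73  60  73  69  39]
241 ........#.....###............####
[... 647 characters left out ...]
.....##########...... [60 61 59 60 58 62 66 67 53 48]
250 ..............###............##########...... [59 59 58 58 60 59 74 82 64 66]
251 ..................#.........###########...... [62 60 56 62 56 62 74 70 53 56]
252 ............................###########...... [62 57 57 54 60 68 70 55 54 54]
253 ............................###########...... [ 65  56  54  86 107  74  58  59  58  59]
front left edge at axis height [312.06216025 241.60166565]
top [311.73761813 232.14304288]
bot [312.37797872 250.80604151]
rear [333.29857098 249.55203499]
5 [310.57745027 240.95249304]
8 [311.8116378  241.41474024]
10 [312.63662094 241.72372583]
12 [313.46336379 242.03337048]
15 [314.70678987 242.49907785]
```

Emit:
{"method": "arm_command", "body": {
  "motion": [0.001,0,0,0,0.002,0,0,0,0.003,0,0,0,0.004,0,0,0,0.005,0,0,0,0.006,0,0,0,0.0065,0,0,0,0.0065,0,0,0,0.0065,0,0,0,0.0065,0,0,0]
}}

```text
t: 13.25
position: [0.5418, 0.2486, 0.0477]
eef_rot: [0.982, 0.189, -0.0, 0.0]
ft_force: [1.0, -0.7, -1.1]
opening: 0.0172
grip_force: 58.4
```

```bash
python3 - <<'E'
from h import *
c=cam('scene'); t=cam('top'); s=telemetry.read_state(); print(s['position'],s['ft_force'],s['torque'],s['joint_vel'].round(4))
hsv=cv2.cvtColor(c['pixels'],cv2.COLOR_RGB2HSV); m=cv2.inRange(hsv,(3,100,60),(25,255,255))
for v in range(230,252): print(v,''.join('#' if m[v,u] else '.' for u in range(300,345)))
# far side in top: tip should emerge beyond far flange by ~19 mm
a=np.radians(21.8); ax=np.array([np.cos(a),np.sin(a),0]); b=np.array([.569,.2592,.058])
g=t['pixels'].sum(2)//3
for k in range(78,104,3):
    u,v=proj(t,b+ax*k/1e3); print(k,round(u),round(v),g[round(v),round(u)-6:round(u)+7])
# bystanders vs the first image
import pickle
d=pickle.load(open('c0.pkl','rb'))['scene']['pixels'].astype(int)
for n,X in(('tube',[.721,.128,.115]),('red',[.58,.451,.117]),('timer',[.341,.2215,.016])):
    u,v=proj(c,np.array(X)).astype(int); print(n,u,v,np.abs(d-c['pixels'])[v-8:v+15,u-8:u+9].mean())
E
```

```text
[0.54177889 0.24857397 0.04772664] [-0.38844472 -1.29693229 -1.76417038] [-0.06696265  0.04852999  0.03845964] [ 0.001  -0.0001  0.0004  0.0012 -0.0015  0.0025]
230 .............................................
231 .............................................
232 .........................###.................
233 .........................#####...............
234 .........................########............
235 .........................##########..........
236 ........##................##########.........
237 ........##..##............##########.........
238 ........##..##............##########.........
239 ........#..###..............########.........
240 ........#..###............##########.........
241 ........#..###...............#######.........
242 ........#...##............##########.........
243 ........#..###............##########.........
244 .........#####............##########.........
245 ...........###............##########.........
246 ............##............##########.........
247 ............##............##########.........
248 ............#.............##########.........
249 ............###...........##########.........
250 ................#........###########.........
251 .........................###########.........
78 297 152 [149 148 149 150 148 151 150 150 151 151 157 150 154]
81 297 151 [147 148 151 144 149 145 148 149 151 148 151 153 151]
84 296 150 [143 146 148 145 144 145 148 144 149 147 147 151 149]
87 296 148 [143 141 141 142 144 143 149 144 144 142 142 146 147]
90 295 147 [141 140 143 144 144 146 141 141 145 145 145 145 144]
93 294 145 [137 139 137 136 138 139 140 139 142 139 140 142 141]
96 294 144 [138 139 138 136 139 137 138 140 140 137 142 139 138]
99 293 143 [132 134 136 134 138 138 135 138 137 138 138 137 136]
102 293 141 [128 129 130 126 132 131 131 131 135 133 137 133 135]
tube 322 168 38.86359761295822
red 213 241 9.459505541346974
timer 399 310 55.36572890025575
```

```bash
python3 - <<'E'
from h import *
import pickle
d=pickle.load(open('c0.pkl','rb'))['scene']; c=cam('scene'); w=cam('wrist')
def find(c,lo,hi,b):
    x0,x1,y0,y1=b; m=cv2.inRange(cv2.cvtColor(c['pixels'],cv2.COLOR_RGB2HSV),lo,hi)[y0:y1,x0:x1]; p=np.argwhere(m)[:,::-1]+[x0,y0]; return len(p),p.mean(0) if len(p) else None
for n,b in(('timer',(375,435,290,340)),('tube',(310,340,160,215)),('redcap',(195,235,225,262))):
    for k,lo,hi in(('blue',(100,120,30),(125,255,255)),('red',(0,150,60),(6,255,255))): print(n,k,find(d,lo,hi,b),find(c,lo,hi,b))
print(c['pixels'][300:330:6,380:425:6].mean(2).astype(int)); print(c['pixels'][160:215:9,305:345:5].mean(2).astype(int))
print(proj(w,np.array([.341,.2215,.016])), find(w,(100,150,60),(125,255,255),(0,640,0,480)))
print(telemetry.read_state()['t'])
E
```

```text
timer blue (40, array([409.325, 309.7  ])) (11, array([410.        , 308.18181818]))
timer red (22, array([407.31818182, 319.22727273])) (0, None)
tube blue (147, array([323.44217687, 171.9047619 ])) (0, None)
tube red (0, None) (0, None)
redcap blue (171, array([212.42690058, 255.14035088])) (172, array([212.52325581, 255.1744186 ]))
redcap red (108, array([212.42592593, 243.34259259])) (103, array([212.24271845, 243.33009709]))
[[207 142 141  99 119 123 121 118]
 [194 142 126  88 149  90 151 154]
 [200 235  80 115 157  87 157 125]
 [194 239 191  92  97  88 157 106]
 [100 128 137 207 242 117 134 119]]
[[ 39  23  35  36  35  23  30  35]
 [ 35  85  84  85  92  88  90  30]
 [ 30  30  32  34  31  27  27  26]
 [ 34  39  35  39  30  36  37  35]
 [ 66  39  36  38  39  41  31  40]
 [197  93  46  37  37  38  37  39]
 [102  50  37  41  38  40  41  39]]
[255.1324108 531.2498364] (6694, array([327.81446071, 119.29175381]))
13.45
```

The tube is hidden behind the gripper and the timer is in the arm's shadow, with its buttons at their old pixels. Nothing was touched, forces are near zero and the gap is about 5–6 mm, so I'm handing in.

```bash
python3 -c "
from workcell import job
print(job.sign_off())"
```

```text
the job is handed in; nothing more can be done
None
```

The spindle is threaded through the stand, with the handle about 5–6 mm from the near bushing, still gripped and held still, and the job is handed in at about 13.5 s with wrist force within about 2 N throughout threading. I could not see the tip come out of the far bushing (the arm hid it, so that rests on the measured travel). At the end the red-capped bottle was unmoved, the timer was in shadow with its buttons near where they were, and the tube was hidden behind the gripper.

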